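Clean the fitting plate and hold the hinge leaf in line for its pin

ROBOT

A 6-joint arm with a two-finger parallel gripper is mounted at the origin on the work surface. World frame = base frame: x ahead of the robot, y to its left, z up, the work surface at z = 0. Lengths are in m, angles in rad, forces in N, time in s.
With the tool pointing down it reaches from about 0.25 to 0.725 m from the base axis. Payload 4 kg.
Tool frame: the origin (TCP) lies midway between the tips of the shut fingers; the grasp point (between the pads) lies 19 mm behind it (r.grip_depth is the z of the grasp point in the tool frame, in m); z points along the fingers, y is the line along which they close (so a half turn about z gives the same grasp; the last joint's range is limited). The gripper opens to 85 mm and grips with 20 to 120 N. Pads are 22 mm wide; open, the fingers measure 114 mm over their backs; the gripper's body (76 mm by 85 mm) begins 54 mm behind the grasp point. The pads swing forward as they close: fully open they stand 13 mm farther back than shut.
Start: joints at [0, 0.241, 0.005, 1.335, 0, 1.571], TCP at [0.5, -0, 0.231] pointing down, gripper open.
Joint ranges: [-2.72, 2.72], [-1.05, 1.87], [-1.09, 1.28], [-1.99, 2.15], [-1.42, 1.44], [-3.14, 3.14]. Speed limits (rad/s): [2.79, 2.79, 3.14, 3.14, 3.14, 3.14].

INTERFACE

Orientations are given as a rotation vector (axis times angle).
In Python, from plant import r, vision gives the robot as it stands.
- The arm moves only by the tool arm_command, never from a script. Its argument "targets" is a list of rows, each a list of 7 numbers: the shift along the tool's x, y, z scaled (see below), then the turn, a rotation vector about the tool's x, y, z scaled (see below), then the opening in per cent of the stroke, from 0 (shut) to 100 (fully open). A call has 1 to 20 rows; each row shifts and turns the commanded pose from where the row before left it, along the tool's axes as they then stand; what a row does not reach is not made up. The controller multiplies each number of a shift by 6 cm and each number of a turn by 2 rad. A row lasts 1/8 s, in which the tool goes at most 62.5 mm and 10.7 degrees, less where a joint would pass 70% of its speed; a pose out of reach is approached as far as the arm can. A call with a number of a shift or a turn outside -1 to 1 is refused whole. A call with a gripper value outside its range is refused whole. The fingers move at their own pace and stop on an object; "squeeze" is the grip in N (left out, the last holds). Time passes only in rows, so rows that do not move let the fingers close. It gives the time, the measured TCP pose, the force, the opening and the grip force at its end, in the units of the state.
- r.read_state(): the state, without advancing time (a new reading comes with each control period).
- vision.read_camera(name): name is "scene" or "side" or "wrist"; returns the picture (420x560x3 uint8, blue, green, red); there is no depth.
- vision.calibration(name): a dict with "fov_y" (degrees; the focal length in pixels is half the picture's height over the tangent of half this angle, whatever the lens; pixels are square), "cx", "cy" (the principal point, pixels), "world_to_cam" (4x4, takes a point from world to camera coordinates). Camera axes: x right, y up, looking along -z (the intrinsics and any distortion apply to the point x, -y, -z); pixel columns grow to the right and rows downward; lengths in m; the calibration is good to about 2 mm. The wrist camera is an equidistant fisheye: a pixel r from the principal point sees the ray r / f radians off the axis. A picture is of the moment at which its call begins: read the wrist's pose just before it. calibration takes no time and is no camera call; for the wrist camera it gives the pose at the moment of the call.
- r.job_done(): hands the job in; it is judged then, once.
The state is a dict: "time_s": time; "joint_positions": joint angles; "joint_velocities": joint speeds; "joint_torque": joint torques, N m; "eef_pos": TCP position; "eef_rot": TCP orientation; "force": force on the tool from outside, world axes, zero at the start; "moment": the same for the moment, N m; "gripper_width": finger opening in m; "gripper_force": force on a finger pad.
Only numpy, scipy, OpenCV 4.12 (cv2) and the standard library are available. Lean on these libraries where they do the work, as an engineer would, in place of code of your own. Each camera call takes 0.05 s, during which the arm holds its last target. There are 200 camera calls.

TASK

With the scraper block held in the gripper, wipe the three brass chips off the fitting plate onto the bench (do not touch the chips with the fingers), then put the scraper back down on the bench beside the plate and let go of it. Next take the loose hinge leaf by its wooden block, lay it flat on the plate with its knuckle between the two fixed knuckles so that the holes line up for the pin, and finish while still gripping the leaf and pressing it firmly down on the plate: do not let go. Leave the hinge pin, the tin can and the mandrel where they are.

Things in the scene. Friction and masses are not known exactly. Their poses are not given: they have to be found in the camera images.
- jamb: fixed half hinge on the fitting plate: steel leaf with two knuckles (22 mm outside, 13 mm bore) at y -35..-17 and 17..35 mm, leaving a 34 mm gap. They stand on the plate at x 19..41 mm; behind, at x 42 mm, stands a wooden jamb block 58 mm wide, its top 23 mm above the plate. Origin: at bench height under the plate's centre; x from the plate's bare part to the hinge, z up. It never moves
- plate: aluminium fitting plate, fixed flat on the bench, 200 (x) x 150 (y) x 20 mm, its top 20 mm above the bench; the part x -100..+19 mm is bare but for the chips. Origin and axes as jamb (bench height, under its centre)
- jamb_eye (a point): point on the axis of the fixed knuckles, midway in the gap: x 30, y 0 mm in the frame of jamb, 11 mm above the plate's top (31 mm above the bench). Its y axis is the pin axis; axes as jamb
- leaf: loose hinge leaf, 0.2-0.3 kg, flat on the bench: steel plate 5 mm thick, 66 mm wide (y), x -42..+38 mm; in front one knuckle, 22 mm outside, 30 mm long (y), its lowest line level with the underside. A wooden block 60 (x) x 40 (y) mm stands on it, 5 to 40 mm above the underside. Origin: underside, under the block's middle; x points to the knuckle, z up
- leaf_eye (a point): centre of the loose leaf's knuckle bore (13 mm): x 51, y 0, z 11 mm in the frame of leaf; its y axis is the bore's axis
- scraper: scraper block standing on the bench, 0.18 kg: dark steel shoe 90 (x) x 24 (y) x 12 mm high, wooden grip 84 (x) x 20 (y) mm above it, 12 to 48 mm above the underside. Origin: centre of the underside, x along its length. Gripped across 20 mm, it sweeps along its y
- chip_a: the right-hand (-y) brass chip on the plate: an offcut 14 x 10 x 8 mm, 10 g, lying loose on the bare part of the plate, 25 to 70 mm on the bare side of the plate's centre and within 45 mm of its middle line. Origin: centre of its underside (for a flat chip)
- chip_a_mid (a point): centre of that chip
- chip_b: the middle brass chip on the plate: an offcut 14 x 10 x 8 mm, 10 g, lying loose on the bare part of the plate, 25 to 70 mm on the bare side of the plate's centre and within 45 mm of its middle line. Origin: centre of its underside (for a flat chip)
- chip_b_mid (a point): centre of that chip
- chip_c: the left-hand (+y) brass chip on the plate: an offcut 14 x 10 x 8 mm, 10 g, lying loose on the bare part of the plate, 25 to 70 mm on the bare side of the plate's centre and within 45 mm of its middle line. Origin: centre of its underside (for a flat chip)
- chip_c_mid (a point): centre of that chip
- pin: loose steel hinge pin, 8 mm diameter, 90 mm long, lying on the bench; to be left alone (origin on its underside)
- tin: dark tin can, 68 mm across, 85 mm high; to be left alone (origin on its underside)
- mandrel: small upright steel mandrel on a round foot 44 mm across, 85 mm high; to be left alone (origin on its underside)
Not all that is in view belongs to the job. What is meant by the scraper is not purple, and is the smaller of those in its own colour. Several things have the shape of the jamb; the one meant has the colours described above.

How it is judged:
By the outcome, as a careful person would: the job done as asked, in the order asked, and still so for the second after the job is handed in, while the arm keeps its last pose, push and grip.
It also fails if it takes over 58 s, if anything falls off the work surface, if the arm or the gripper's body presses on something with over 40 N, if the wrist force passes 120 N, or if a joint passes its speed limit or range.

## Working session

There is one attempt and no reset: what is moved stays moved. The work goes in short steps, Python scripts to look and compute and a tool call to move; the robot and the scene stay as the last step left them, time stands still between calls to the robot, and variables do not carry over. Pictures are saved under pics/ and viewed, at most 13 in all, crops included, and the job is handed in when it is done.

Besides the shell and the picture viewer there is one more tool, called after "Request:" as name(argument=value, ...) on one line, values as JSON. arm_command: Moves the arm, as the interface text tells. Shifts and turns lie within -1 to 1; 1 stands for 6 cm of shift or 2 rad of turn. Its arguments: {"type":"object","properties":{"targets":{"type":"array","items":{"type":"array","items":{"type":"number"}}},"squeeze":{"type":"number"}},"required":["targets"]}

```bash
ls; mkdir -p pics; python3 - <<'E'
from plant import r, vision
import cv2,numpy as np
for n in ["scene","side","wrist"]:
    im=vision.read_camera(n); cv2.imwrite(f"pics/{n}0.png",im)
    c=vision.calibration(n); print(n,c)
print(r.read_state())
E
```

```text
pics
scene {'fov_y': 50.71059008472455, 'cx': 280.2369581301579, 'cy': 205.79566176980103, 'world_to_cam': array([[-0.71516304,  0.69894222,  0.00464812,  0.32598345],
       [-0.4102548 , -0.42514133,  0.80681215,  0.19225807],
       [ 0.56589118,  0.57509532,  0.59078976, -1.58175322],
       [ 0.        ,  0.        ,  0.        ,  1.        ]])}
side {'fov_y': 54.569383111032465, 'cx': 279.3981855277222, 'cy': 215.91571698985652, 'world_to_cam': array([[-0.98845768, -0.15071088,  0.015416  ,  0.52461562],
       [ 0.12010617, -0.71755571,  0.68606728, -0.05614657],
       [-0.09233597,  0.68000003,  0.72737475, -0.95801198],
       [ 0.        ,  0.        ,  0.        ,  1.        ]])}
wrist {'fov_y': 65.70646984690485, 'cx': 281.81106120055904, 'cy': 213.33662166255817, 'world_to_cam': array([[ 9.99997342e-01,  3.76323871e-04, -2.27489874e-03,
        -4.99221883e-01],
       [-9.83069564e-04,  9.62014717e-01, -2.72995820e-01,
         3.56123889e-02],
       [ 2.08575123e-03,  2.72997331e-01,  9.62012529e-01,
        -3.78050673e-01],
       [ 0.00000000e+00,  0.00000000e+00,  0.00000000e+00,
         1.00000000e+00]])}
{'time_s': 0.15, 'joint_positions': array([-1.15716945e-05,  2.41272534e-01,  4.02721119e-03,  1.33519840e+00,
        7.41379850e-06,  1.57079728e+00]), 'joint_velocities': array([-0.00097867, -0.00172719,  0.0038972 ,  0.00017152, -0.00121108,
       -0.00141556]), 'joint_torque': array([-1.62746033e-03, -3.72633219e+01,  2.52638429e+01,  1.23480460e-02,
       -1.30651040e-05,  1.49362950e-05]), 'eef_pos': array([ 4.99517898e-01, -3.53018066e-06,  2.30598703e-01]), 'eef_rot': array([-2.22062759e+00, -2.22059978e+00,  1.82087617e-03]), 'force': array([-0.40566638, -0.98660574,  0.163809  ]), 'moment': array([ 0.04280976, -0.01673331, -0.02162129]), 'gripper_force': 0.0, 'gripper_width': 0.08566606117068733}
```

View pics/scene0.png

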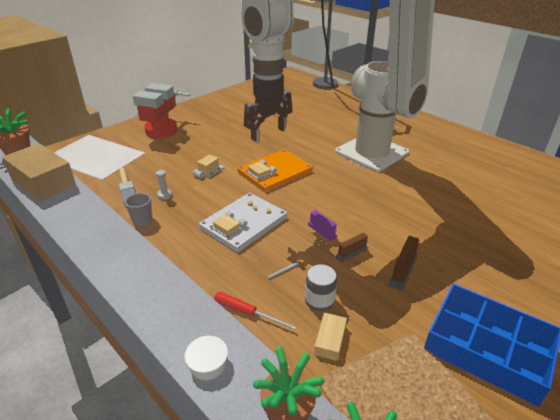

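View pics/side0.png

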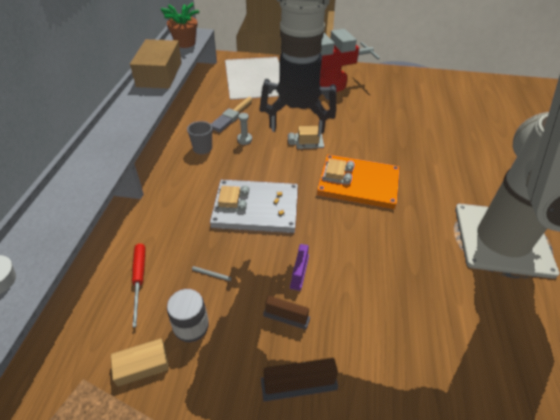

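View pics/wrist0.png

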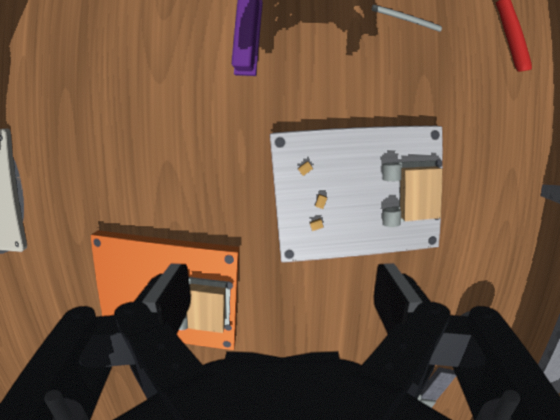

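The scene view shows the silver plate (245,220) with chips and hinge, and the tin and pin below it. The small brown scraper is at (352,247), with a bigger brown one at (405,262) and a purple one at (322,225). The leaf is at (207,167). In the side view the scraper is at (288,312), the leaf at (309,137) with its knuckle to the left (+x), and the plate at (255,206). The wrist view shows the plate at (275..442, 125..262) and the chips at (305,168), (321,201) and (317,224).

```bash
cat > h.py <<'E'
import numpy as np, cv2
from scipy.spatial.transform import Rotation as R
def pts(px,z,c,fish):
    px=np.atleast_2d(np.asarray(px,float)); f=210/np.tan(np.radians(c['fov_y']/2))
    d=(px-[c['cx'],c['cy']])/f
    if fish:
        t=np.linalg.norm(d,axis=1)+1e-12; s=np.sin(t)/t
        v=np.c_[s*d[:,0],-s*d[:,1],-np.cos(t)]
    else: v=np.c_[d[:,0],-d[:,1],-np.ones(len(d))]
    W=c['world_to_cam']; Rm=W[:3,:3]; o=-Rm.T@W[:3,3]; w=v@Rm
    return (o+w*((z-o[2])/w[:,2])[:,None])[:,:2]
def blobs(mask,amin=40):
    mask=cv2.morphologyEx(mask.astype(np.uint8)*255,cv2.MORPH_OPEN,np.ones((2,2),np.uint8))
    cs,_=cv2.findContours(mask,cv2.RETR_EXTERNAL,cv2.CHAIN_APPROX_NONE)
    return [c[:,0,:] for c in sorted(cs,key=cv2.contourArea,reverse=True) if cv2.contourArea(c)>amin]
def rect(xy):
    (c,s,a)=cv2.minAreaRect((xy*1000).astype(np.float32)); return np.round([*c,*s,a],1)
def hsv(im): return cv2.split(cv2.cvtColor(im,cv2.COLOR_BGR2HSV))
def inbox(b,x0,x1,y0,y1):
    m=b.mean(0); return x0<m[0]<x1 and y0<m[1]<y1
E
python3 - <<'E'
from h import *
from plant import vision
for n in ["wrist","side","scene"]:
    im=cv2.imread(f"pics/{n}0.png"); c=vision.calibration(n); fi=n=="wrist"; H,S,V=hsv(im)
    print(n)
    for b in blobs((S<60)&(V>110),1500)[:8]: print(' grey',np.round(b.mean(0)),rect(pts(b,.02,c,fi)))
    for b in blobs((H>8)&(H<25)&(S>110)&(V>120)&(V<=255),25)[:0]: pass
    if n=="wrist":
        m=(S>90)&(H>8)&(H<28)
        for b in blobs(m,25):
            if inbox(b,280,440,135,255): print(' chip?',b.mean(0),rect(pts(b,.028,c,fi)))
    if n=="side":
        print('HSV leaf blk',H[132,309],S[132,309],V[132,309],'grip',H[307,288],S[307,288],V[307,288],'bench',H[270,230],S[270,230],V[270,230])
        print('leaf,scr',pts([[309,132],[288,307]],.042,c,False))
        for b in blobs((V<75),60):
            if inbox(b,255,340,280,400): print(' dark',b.mean(0),rect(pts(b,.048,c,fi)))
        print('tin,pin,mandrel',pts([[188,325],[211,272],[244,140]],0,c,False))
E
```

```text
wrist
 grey [366. 189.] [592.7  -9.2 200.7 150.3   4.7]
 grey [  7. 195.] [ 99.5  -9.1 195.   61.1  74.2]
side
 grey [113. 159.] [ 9.7390e+02 -4.3950e+02  3.0930e+02  1.8042e+03  3.0000e-01]
 grey [450.  35.] [ -111.5 -1151.   1171.4   768.6    11.3]
 grey [257. 205.] [588.5  -3.8 201.9 154.9   4.7]
 grey [253.  77.] [ 708.3 -620.1  198.1  277.1   17.1]
HSV leaf blk 18 125 215 grip 12 143 98 bench 15 151 135
leaf,scr [[ 0.48983277 -0.29266462]
 [ 0.47154026  0.28347739]]
 dark [293.524 385.636] [433.1 433.7 136.1  89.4  12.1]
 dark [285.97222222 317.12962963] [473.7 310.5  32.4  86.6  79.5]
tin,pin,mandrel [[ 0.6611152   0.32930859]
 [ 0.65018124  0.19992399]
 [ 0.67976307 -0.27903152]]
scene
 grey [148. 293.] [ 9.2440e+02 -1.4060e+02  1.7750e+02  1.2072e+03  2.0000e-01]
 grey [173.  43.] [   86.4 -1845.   2236.8  2273.7    47. ]
 grey [452.  61.] [-1463.1  -285.1  2374.2   937.7    32.8]
 grey [ 34. 364.] [1185.4   29.7  389.2  129.3   79.1]
 grey [244. 222.] [600.1   5.9 214.3 166.6   4.6]
 grey [383.  61.] [-1153.   -780.6  2216.3   204.6    33.1]
 grey [100. 156.] [ 733.6 -616.8  198.1  277.8   17.3]
 grey [373. 143.] [-56.9  -6.9 421.9 233.2  18.3]
```

Request:
arm_command(targets=[[0.83,-0.125,0,0,0,0,100],[0.83,-0.125,0,0,0,0,100],[0.83,-0.125,0,0,0,0,100],[0.83,-0.125,0,0,0,0,100],[0,0,0,0,0,0,100],[0,0,0,0,0,0,100]])

```text
time_s: 0.9
eef_pos: [0.4697, 0.199, 0.2309]
eef_rot: [2.221, 2.222, -0.002]
force: [-0.3, -0.2, 0.2]
gripper_width: 0.0853
gripper_force: 0.0
```

```bash
python3 - <<'E'
from h import *
from plant import r,vision
c=vision.calibration("wrist"); im=vision.read_camera("wrist"); cv2.imwrite("pics/wrist1.png",im)
s=r.read_state(); print(s['time_s'],s['eef_pos'],R.from_rotvec(s['eef_rot']).as_matrix().round(3).tolist())
im0=cv2.imread("pics/wrist0.png");H,S,V=hsv(im0)
for u,v in [(305,168),(321,201),(317,224),(300,190)]: print(H[v,u],S[v,u],V[v,u])
E
```

```text
0.95 [0.46988511 0.19849894 0.23102697] [[0.001, 1.0, -0.001], [1.0, -0.001, -0.001], [-0.001, -0.001, -1.0]]
19 135 192
19 136 193
19 135 198
115 7 208
```

View pics/wrist1.png

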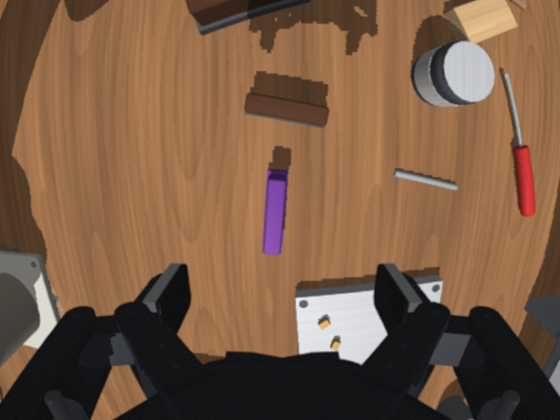

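The wrist view shows the small brown scraper at about (287,110), tilted slightly, with the purple block at (276,212), the tin at (460,75) and the pin at (425,180).

```bash
python3 - <<'E'
from h import *
from plant import r,vision
c=vision.calibration("wrist"); im=cv2.imread("pics/wrist1.png"); H,S,V=hsv(im)
for v in range(85,135,3): print(v,im[v,287],H[v,287],S[v,287],V[v,287])
m=(H<14)&(S>110)&(V>45)&(V<115)
for b in blobs(m,200):
    if inbox(b,230,345,80,140): print('grip',b.mean(0),b.min(0),b.max(0),rect(pts(b,.048,c,True)))
# chips from first image, camera pose of start
W0=c.copy(); W0['world_to_cam']=np.array([[9.99997342e-01,3.76323871e-04,-2.27489874e-03,-4.99221883e-01],[-9.83069564e-04,9.62014717e-01,-2.72995820e-01,3.56123889e-02],[2.08575123e-03,2.72997331e-01,9.62012529e-01,-3.78050673e-01],[0,0,0,1]])
im0=cv2.imread("pics/wrist0.png");H,S,V=hsv(im0)
a=np.radians(4.7); P=np.array([[np.cos(a),np.sin(a)],[-np.sin(a),np.cos(a)]])
for b in blobs((S>80)&(V>90),15):
    if inbox(b,285,350,140,250):
        q=pts(b,.026,W0,True); l=(q*1000-[592.7,-9.2])@P.T; print('chip',b.mean(0),l.min(0),l.max(0))
E
```

```text
85 [41 59 82] 13 128 82
88 [39 58 81] 14 132 81
91 [39 59 81] 14 132 81
94 [39 58 81] 14 132 81
97 [42 59 82] 13 124 82
100 [33 47 70] 11 135 70
103 [45 62 92] 11 130 92
106 [44 61 91] 11 132 91
109 [44 62 94] 11 136 94
112 [46 63 96] 10 133 96
115 [46 64 97] 11 134 97
118 [49 60 86] 9 110 86
121 [ 82  98 123] 12 85 123
124 [ 78 115 160] 14 131 160
127 [ 77 114 159] 14 132 159
130 [ 78 114 160] 13 131 160
133 [ 78 115 161] 13 131 161
grip [287.6377551  108.91326531] [245  93] [329 125] [475.5 282.9  21.6  82.8  79.8]
```

Request:
arm_command(targets=[[0.7,0.05,0,0,0,0,50],[0.7,0.05,0,0,0,0,50],[0,0,0.1,0,0,-0.087,50],[0,0,0.1,0,0,-0.087,50],[0,0,0.1,0,0,-0.087,50],[0,0,0.1,0,0,-0.087,50],[0,0,0.1,0,0,-0.087,50],[0,0,0.1,0,0,-0.087,50],[0,0,0.1,0,0,-0.087,50],[0,0,0.1,0,0,-0.087,50],[0,0,0,0,0,0,50],[0,0,0,0,0,0,50]])

```text
time_s: 2.45
eef_pos: [0.4765, 0.2823, 0.1836]
eef_rot: [0.287, 3.128, 0.0]
force: [0.1, -0.2, 0.6]
gripper_width: 0.0423
gripper_force: 0.0
```

```bash
python3 - <<'E'
from h import *
from plant import r,vision
c=vision.calibration("wrist"); im=vision.read_camera("wrist"); cv2.imwrite("pics/wrist2.png",im)
s=r.read_state();M=R.from_rotvec(s['eef_rot']).as_matrix(); print(s['time_s'],s['eef_pos'],M.round(3).tolist(),s['gripper_width'])
print('yaw x',np.degrees(np.arctan2(M[1,0],M[0,0])))
H,S,V=hsv(im)
m=(H<13)&(S>105)&(V>45)&(V<115)
for b in blobs(m,300): print('grip',b.mean(0),b.min(0),b.max(0),rect(pts(b,.048,c,True)))
E
```

```text
2.5 [0.47646298 0.28264126 0.18367414] [[-0.984, 0.181, 0.0], [0.181, 0.984, 0.0], [-0.0, 0.0, -1.0]] 0.042692459246217666
yaw x 169.577601982565
grip [416.89506173 134.5154321 ] [370  66] [459 201] [438.8 414.3 129.1  43.7  17.6]
grip [282.2027972  195.32517483] [273 152] [294 243] [473.3 284.5  18.5  82.5  79.2]
grip [  5.40566038 174.27830189] [  0 122] [ 18 225] [382.5 -26.   21.4 120.8  84.2]
```

Request:
arm_command(targets=[[0.03,0,0.69,0,0,0,50],[0,0,0.69,0,0,0,50],[0,0,0.69,0,0,0,50],[0,0,0.5,0,0,0,50],[0,0,0.21,0,0,0,50],[0,0,0,0,0,0,50],[0,0,0,0,0,0,0],[0,0,0,0,0,0,0],[0,0,0,0,0,0,0],[0,0,0,0,0,0,0],[0,0,0,0,0,0,0]], squeeze=60)

```text
time_s: 3.88
eef_pos: [0.4756, 0.2843, 0.0183]
eef_rot: [0.28, 3.126, 0.003]
force: [0.4, -0.3, 6.1]
gripper_width: 0.0193
gripper_force: 59.4
```

Request:
arm_command(targets=[[0,0,-0.5,0,0,0,0],[0,0,-0.8,0,0,0,0],[0,0,-0.7,0,0,0,0],[0,0,0,0,0,0,0]])

```text
time_s: 4.38
eef_pos: [0.4766, 0.285, 0.1406]
eef_rot: [0.28, 3.122, 0.008]
force: [-0.3, 0.2, -2.4]
gripper_width: 0.0191
gripper_force: 58.9
```

```bash
sed -i 's/RETR_EXTERNAL/RETR_LIST/' h.py; python3 - <<'E'
from h import *
from plant import r,vision
c=vision.calibration("wrist"); im=vision.read_camera("wrist"); cv2.imwrite("pics/wrist3.png",im)
s=r.read_state(); print(s['time_s'],s['eef_pos'],s['eef_rot'],s['force'],s['gripper_width'])
W0=dict(c); W0['world_to_cam']=np.array([[9.99997342e-01,3.76323871e-04,-2.27489874e-03,-4.99221883e-01],[-9.83069564e-04,9.62014717e-01,-2.72995820e-01,3.56123889e-02],[2.08575123e-03,2.72997331e-01,9.62012529e-01,-3.78050673e-01],[0,0,0,1]])
im0=cv2.imread("pics/wrist0.png");H,S,V=hsv(im0)
a=np.radians(4.7); P=np.array([[np.cos(a),np.sin(a)],[-np.sin(a),np.cos(a)]])
for b in blobs((S>80)&(V>90),15):
    if inbox(b,285,350,140,250) and len(b)<100:
        l=(pts(b,.026,W0,True)*1000-[592.7,-9.2])@P.T; print('chip',b.mean(0),l.min(0),l.max(0))
E
```

```text
4.425 [0.47510397 0.28407498 0.13811866] [0.28022886 3.12604287 0.00344145] [ 0.21845054  0.77337204 -2.74575188] 0.01908272300771208
chip [306.      168.90625] [-71.3941854   28.56350062] [-58.20307878  41.42878981]
chip [321.71428571 202.17142857] [-55.37755924  -9.86685231] [-43.76388766   4.09007711]
chip [317.38235294 225.5       ] [-63.2050027  -34.90290106] [-49.67269814 -24.36958314]
```

View pics/wrist3.png

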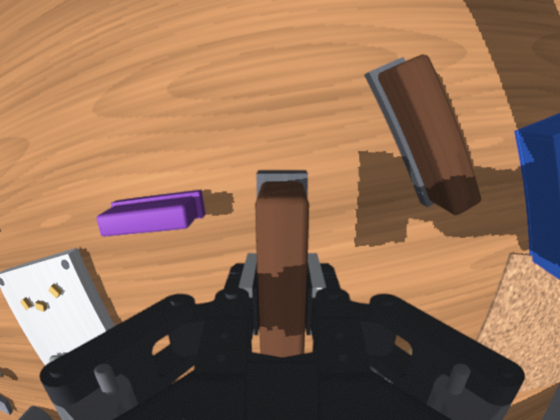

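The scraper is held squarely at (282,250); the plate with its three chips is visible at left.

Request:
arm_command(targets=[[-0.424,-0.746,0,0,0,0,0],[-0.424,-0.746,0,0,0,0,0],[-0.424,-0.746,0,0,0,0,0],[-0.424,-0.746,0,0,0,0,0],[-0.424,-0.746,0,0,0,0,0],[-0.424,-0.746,0,0,0,0,0],[0,0,0,0,0,0.082,0],[0,0,0,0,0,0.082,0],[0,0,0,0,0,0.082,0],[0,0,0,0,0,0.082,0],[0,0,0,0,0,0.082,0],[0,0,0,0,0,0.082,0],[0,0,0,0,0,0.082,0],[0,0,0,0,0,0.082,0],[0,0,0,0,0,0,0],[0,0,0,0,0,0,0]])

```text
time_s: 6.42
eef_pos: [0.5758, -0.0079, 0.1353]
eef_rot: [-2.127, -2.31, 0.002]
force: [-0.3, -0.3, -2.2]
gripper_width: 0.0188
gripper_force: 59.2
```

```bash
cat >> h.py <<'E'
def go(x,y,yaw,s):
    "needed shift (units, current tool axes) to world x,y [mm], and turn about tool z (units) to bring tool x to yaw [deg]"
    M=R.from_rotvec(s['eef_rot']).as_matrix(); d=M.T@np.r_[x/1000-s['eef_pos'][0],y/1000-s['eef_pos'][1],0]/.06
    yw=np.degrees(np.arctan2(M[1,0],M[0,0])); t=(yw-yaw+180)%360-180
    print('t',s['time_s'],'pos',s['eef_pos'].round(4),'yaw',yw.round(2),'tilt',M[:,2].round(4),'F',s['force'].round(1),'shift',d.round(3),'turn',round(np.radians(t)/2,4))
E
python3 - <<'E'
from h import *
from plant import r
go(577.5,-7.4,94.7,r.read_state())
E
```

```text
t 6.425 pos [ 0.5758 -0.0079  0.1353] yaw 94.72 tilt [-2.4e-03  1.0e-04 -1.0e+00] F [-0.3 -0.3 -2.2] shift [ 0.006  0.028 -0.   ] turn 0.0001
```

Request:
arm_command(targets=[[0,0.03,0.6,0,0,0,0],[0,0,0.6,0,0,0,0],[0,0,0.32,0,0,0,0],[0,0,0,0,0,0,0],[0,0,0.03,0,0,0,0],[0,0,0,0,0,0,0]])

```text
time_s: 7.18
eef_pos: [0.5794, -0.0078, 0.0447]
eef_rot: [2.129, 2.308, 0.002]
force: [0.6, 0.1, -1.0]
gripper_width: 0.0192
gripper_force: 59.3
```

Request:
arm_command(targets=[[0,0,0.03,0,0,0,0],[0,0,0.03,0,0,0,0],[0,0,0,0,0,0,0]])

```text
time_s: 7.55
eef_pos: [0.5783, -0.0078, 0.0399]
eef_rot: [-2.131, -2.308, 0.0]
force: [-0.4, -0.5, -1.5]
gripper_width: 0.0192
gripper_force: 59.3
```

Request:
arm_command(targets=[[0,0,0.02,0,0,0,0],[0,0,0,0,0,0,0]])

```text
time_s: 7.8
eef_pos: [0.5784, -0.0078, 0.0386]
eef_rot: [-2.131, -2.308, 0.0]
force: [-0.2, 0.4, -2.8]
gripper_width: 0.0194
gripper_force: 59.3
```

Request:
arm_command(targets=[[0,-0.05,0.01,0,0,0,0],[0,-0.15,0,0,0,0,0],[0,-0.15,0,0,0,0,0],[0,-0.15,0,0,0,0,0],[0,-0.15,0,0,0,0,0],[0,-0.15,0,0,0,0,0],[0,-0.15,0,0,0,0,0],[0,-0.15,0,0,0,0,0],[0,-0.15,0,0,0,0,0],[0,-0.15,0,0,0,0,0],[0,-0.15,0,0,0,0,0],[0,-0.14,0,0,0,0,0],[0,0,0,0,0,0,0]])

```text
time_s: 9.43
eef_pos: [0.4751, -0.0158, 0.0374]
eef_rot: [-2.129, -2.306, 0.004]
force: [0.4, 0.5, -1.6]
gripper_width: 0.0193
gripper_force: 59.2
```

```bash
python3 - <<'E'
from h import *
from plant import r,vision
go(500,0,94.7,r.read_state())
a,b=vision.read_camera("side"),vision.read_camera("scene")
v=np.hstack([cv2.resize(a[150:290,180:420],None,fx=1.66,fy=2),cv2.resize(b[150:290,160:360],None,fx=2,fy=2)]); cv2.imwrite("pics/both1.png",v); print(v.shape)
E
```

```text
t 9.425 pos [ 0.4751 -0.0158  0.0374] yaw 94.57 tilt [-3.7e-03  2.0e-04 -1.0e+00] F [ 0.4  0.5 -1.6] shift [ 0.23   0.436 -0.001] turn -0.0011
(280, 798, 3)
```

View pics/both1.png

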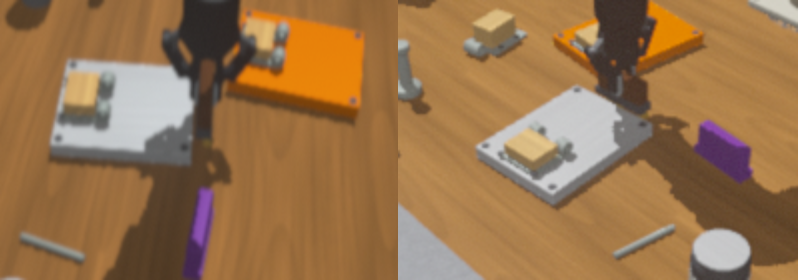

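The plate is clear of chips; the scraper sits just past its edge, with the pin and tin undisturbed.

Request:
arm_command(targets=[[0,0,-0.4,0,0,0,0],[0,0,-0.8,0,0,0,0],[0.837,0.401,0,0,0,0,0],[0.837,0.401,0,0,0,0,0],[0.837,0.401,0,0,0,0,0],[0,0,0,0,0,0,0],[0,0,0.5,0,0,0,0],[0,0,0.5,0,0,0,0],[0,0,0.4,0,0,0,0],[0,0,0,0,0,0,0],[0,0,0,0,0,0,0]])

```text
time_s: 10.9
eef_pos: [0.5377, 0.1397, 0.0267]
eef_rot: [2.131, 2.308, 0.001]
force: [0.3, -0.7, -0.7]
gripper_width: 0.0188
gripper_force: 59.3
```

Request:
arm_command(targets=[[0,0,0.06,0,0,0,0],[0,0,0.04,0,0,0,0],[0,0,0,0,0,0,0],[0,0,0.02,0,0,0,0],[0,0,0,0,0,0,0]])

```text
time_s: 11.52
eef_pos: [0.5372, 0.1401, 0.0189]
eef_rot: [-2.131, -2.309, 0.0]
force: [0.4, -0.1, -2.0]
gripper_width: 0.0193
gripper_force: 59.3
```

Request:
arm_command(targets=[[0,0,0.02,0,0,0,0],[0,0,0,0,0,0,0]])

```text
time_s: 11.78
eef_pos: [0.5374, 0.1402, 0.0183]
eef_rot: [2.131, 2.308, 0.001]
force: [-2.4, 0.1, 2.8]
gripper_width: 0.0191
gripper_force: 59.9
```

Request:
arm_command(targets=[[0,0,-0.02,0,0,0,50],[0,0,0,0,0,0,50],[0,0,0,0,0,0,50],[0,0,0,0,0,0,50],[0,0,-0.3,0,0,0,50],[0,0,-0.8,0,0,0,50],[0,0,-0.8,0,0,0,50],[0,0,-0.8,0,0,0,50],[0,0,-0.8,0,0,0,50],[-0.879,-0.158,0,0,0,0,100],[-0.879,-0.158,0,0,0,0,100],[-0.879,-0.158,0,0,0,0,100],[-0.879,-0.158,0,0,0,0,100],[-0.879,-0.158,0,0,0,0,100],[-0.879,-0.158,0,0,0,0,100],[-0.879,-0.158,0,0,0,0,100],[-0.879,-0.158,0,0,0,0,100],[-0.879,-0.158,0,0,0,0,100],[0,0,0,0,0,0,100]])

```text
time_s: 14.15
eef_pos: [0.4891, -0.3435, 0.228]
eef_rot: [-2.137, -2.302, 0.001]
force: [0.1, 0.0, -0.7]
gripper_width: 0.0854
gripper_force: 0.0
```

Request:
arm_command(targets=[[0,0,0,0,0,0,100]])

```text
time_s: 14.28
eef_pos: [0.4899, -0.3396, 0.2285]
eef_rot: [-2.131, -2.307, -0.001]
force: [-0.3, 0.2, 0.5]
gripper_width: 0.0853
gripper_force: 0.0
```

```bash
python3 - <<'E'
from h import *
from plant import r,vision
import pickle
go(490,-293,94.7,r.read_state())
c=vision.calibration("wrist"); im=vision.read_camera("wrist"); cv2.imwrite("pics/wrist4.png",im); pickle.dump(c,open("c4.pkl","wb"))
E
```

```text
t 14.275 pos [ 0.4899 -0.3396  0.2285] yaw 94.55 tilt [-6.e-04  1.e-03 -1.e+00] F [-0.3  0.2  0.5] shift [0.775 0.063 0.001] turn -0.0013
```

View pics/wrist4.png

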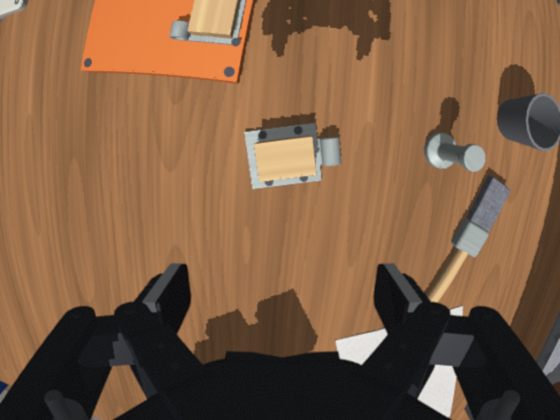

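The leaf is at (285,157), with its knuckle on the right (+x) at (330,151). The mandrel at (445,152) is well clear.

```bash
python3 - <<'E'
from h import *
import pickle
c=pickle.load(open("c4.pkl","rb")); im=cv2.imread("pics/wrist4.png"); H,S,V=hsv(im)
for b in blobs((V>180)&(S>70)&(H>10)&(H<25),300):
    if inbox(b,240,340,115,200): print('block',b.min(0),b.max(0),rect(pts(b,.040,c,True)))
for b in blobs((S<60)&(V>60),60):
    if inbox(b,240,345,115,200): print('grey',b.min(0),b.max(0),rect(pts(b,.005,c,True)),rect(pts(b,.022,c,True)))
for u,v in [(330,151),(255,170),(315,170),(285,160)]: print(H[v,u],S[v,u],V[v,u])
E
```

```text
block [256 138] [316 181] [ 491.7 -307.2   59.1   39.3   11.9]
grey [245 124] [341 189] [ 501.7 -305.1  105.    66.8   11.7] [ 500.9 -303.5  100.1   63.7   11.7]
grey [254 136] [317 183] [ 492.5 -310.5   68.4   47.8   11.7] [ 492.1 -308.6   65.2   45.6   11.7]
83 12 186
82 14 202
17 87 216
18 97 231
```

Request:
arm_command(targets=[[0.536,0.073,0,0,0,0,90],[0,0,0.15,0,0,-0.085,90],[0,0,0.15,0,0,-0.085,90],[0,0,0.15,0,0,-0.085,90],[0,0,0.15,0,0,-0.085,90],[0,0,0.15,0,0,-0.085,90],[0,0,0.15,0,0,-0.085,90],[0,0,0.15,0,0,-0.085,90],[0,0,0.15,0,0,-0.085,90],[0,0,0.15,0,0,-0.085,90],[0,0,0.15,0,0,-0.085,90],[0,0,0,0,0,0,90],[0,0,0,0,0,0,90]])

```text
time_s: 15.95
eef_pos: [0.4925, -0.3066, 0.1395]
eef_rot: [-0.327, 3.124, -0.001]
force: [0.2, 0.4, 0.1]
gripper_width: 0.0772
gripper_force: 0.0
```

```bash
python3 - <<'E'
from h import *
from plant import r
go(491.7,-307.2,191.8,r.read_state())
E
```

```text
t 15.95 pos [ 0.4925 -0.3066  0.1395] yaw -168.06 tilt [ 6.e-04 -3.e-04 -1.e+00] F [0.2 0.4 0.1] shift [ 0.015 -0.007 -0.   ] turn 0.0012
```

Request:
arm_command(targets=[[0,0,0.6,0,0,0,90],[0,0,0.6,0,0,0,90],[0,0,0.6,0,0,0,90],[0,0,0.25,0,0,0,90],[0,0,0.1,0,0,0,90],[0,0,0,0,0,0,90],[0,0,0,0,0,0,0],[0,0,0,0,0,0,0],[0,0,0,0,0,0,0],[0,0,0,0,0,0,0],[0,0,0,0,0,0,0],[0,0,0,0,0,0,0]], squeeze=90)

```text
time_s: 17.45
eef_pos: [0.4929, -0.308, 0.0113]
eef_rot: [-0.328, 3.122, -0.002]
force: [-0.9, 0.8, 6.5]
gripper_width: 0.0386
gripper_force: 92.0
```

Request:
arm_command(targets=[[0,0,-0.3,0,0,0,0],[0,0,-0.8,0,0,0,0],[0,0,-0.8,0,0,0,0],[-0.292,0.771,0,0,0,0,0],[-0.292,0.771,0,0,0,0,0],[-0.292,0.771,0,0,0,0,0],[-0.292,0.771,0,0,0,0,0],[-0.292,0.771,0,0,0,0,0],[-0.292,0.771,0,0,0,0,0],[0,0,0,0,0,0.063,0],[0,0,0,0,0,0,0],[0,0,0,0,0,0,0]])

```text
time_s: 18.95
eef_pos: [0.5368, -0.0146, 0.1236]
eef_rot: [0.132, -3.138, 0.0]
force: [0.1, -0.3, -1.2]
gripper_width: 0.0387
gripper_force: 91.3
```

```bash
python3 - <<'E'
from h import *
from plant import r,vision
import pickle
s=r.read_state(); go(537.9,-13.7,184.7,s); print(s['gripper_width'])
c=vision.calibration("wrist"); im=vision.read_camera("wrist"); cv2.imwrite("pics/wrist5.png",im); pickle.dump(c,open("c5.pkl","wb"))
E
```

```text
t 18.95 pos [ 0.5368 -0.0146  0.1236] yaw -175.18 tilt [-7.e-04 -1.e-04 -1.e+00] F [ 0.1 -0.3 -1.2] shift [-0.019  0.014 -0.   ] turn 0.001
0.03866172145497205
```

View pics/wrist5.png

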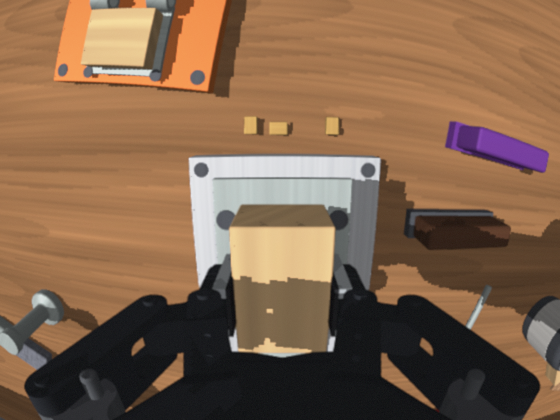

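The leaf is held squarely above the plate. All three chips lie on the bench at (250,126), (278,128) and (333,126), and the scraper stands on the bench at (458,228).

```bash
python3 - <<'E'
from h import *
import pickle
c=pickle.load(open("c5.pkl","rb")); im=cv2.imread("pics/wrist5.png"); H,S,V=hsv(im)
for v in (172,195): print(v,[(u,*im[v,u].tolist()) for u in list(range(186,232,3))])
a=np.radians(4.7); P=np.array([[np.cos(a),np.sin(a)],[-np.sin(a),np.cos(a)]]); o=[592.7,-9.2]
loc=lambda q:(q*1000-o)@P.T
g=cv2.cvtColor(im,cv2.COLOR_BGR2GRAY).astype(int)
# plate bare edge (x=-100) and its corners, leaf rear edge: columns scan
up=[];ul=[]
for u in range(220,345,8):
    col=S[:,u].astype(int); e=np.argmax(-np.diff(col[140:172]))+140+.5; up.append((u,e))
    d=np.abs(np.diff(g[168:195,u])); ul.append((u,np.argmax(d)+168+.5))
print('plate rear x',np.polyfit(*loc(pts(up,.02,c,True))[:,::-1].T,1).round(3), 'med',np.median(loc(pts(up,.02,c,True))[:,0]))
l=loc(pts(ul,.117,c,True)); print('leaf rear x',np.polyfit(l[:,1],l[:,0],1).round(3),np.median(l[:,0]))
for nm,z,rows,lo,hi in [('leaf',.117,range(185,203,3),(203,224),(342,364))]:
    for w in (lo,hi):
        q=[(np.argmax(np.abs(np.diff(g[v,w[0]:w[1]])))+w[0]+.5,v) for v in rows]; print(nm,q[0],loc(pts(q,z,c,True))[:,1].round(1))
for w in ((184,202),(370,388)):
    q=[(np.argmax(-np.diff(S[v,w[0]:w[1]].astype(int))*(1 if w[0]<200 else -1))+w[0]+.5,v) for v in range(165,200,4)]; print('plate',q[0],loc(pts(q,.02,c,True))[:,1].round(1))
E
```

```text
172 [(186, 85, 127, 179), (189, 178, 187, 207), (192, 232, 229, 228), (195, 114, 108, 105), (198, 100, 93, 92), (201, 102, 96, 94), (204, 97, 91, 90), (207, 128, 123, 119), (210, 227, 224, 223), (213, 229, 226, 224), (216, 226, 222, 221), (219, 226, 222, 222), (222, 228, 225, 223), (225, 229, 226, 225), (228, 230, 227, 226), (231, 229, 226, 224)]
195 [(186, 87, 129, 179), (189, 90, 129, 179), (192, 234, 230, 229), (195, 231, 228, 227), (198, 232, 229, 228), (201, 229, 226, 225), (204, 228, 225, 224), (207, 226, 224, 222), (210, 227, 224, 222), (213, 211, 211, 203), (216, 197, 201, 190), (219, 196, 199, 187), (222, 192, 195, 185), (225, 193, 197, 188), (228, 197, 200, 189), (231, 197, 200, 190)]
plate rear x [-2.00000e-03 -1.02579e+02] med -102.60541407471217
leaf rear x [-2.00000e-03 -1.00821e+02] -100.83047527566727
leaf (np.float64(212.5), 185) [-33.6 -33.7 -34.3 -33.8 -33.9 -33.5]
leaf (np.float64(351.5), 185) [31.8 31.4 31.5 31.5 31.6 31.7]
plate (np.float64(188.5), 165) [-73.6 -73.8 -73.9 -74.1 -73.5 -73.7 -73.8 -74.1 -73.4]
plate (np.float64(380.5), 165) [76.1 76.3 76.5 75.9 76.1 75.4 75.7 75.9 75.3]
```

Request:
arm_command(targets=[[-0.175,0.025,0.5,0,0,0,0],[0,0,0.6,0,0,0,0],[0,0,0.39,0,0,0,0],[0,0,0,0,0,0,0],[0,0,0,0,0,0,0]])

```text
time_s: 19.62
eef_pos: [0.5479, -0.0123, 0.0353]
eef_rot: [-0.13, 3.138, -0.0]
force: [0.8, -0.0, -2.4]
gripper_width: 0.0389
gripper_force: 93.7
```

```bash
python3 - <<'E'
from h import *
from plant import r,vision
import pickle
s=r.read_state(); go(537.9,-13.7,184.7,s); print(s['gripper_width'])
print('tcp local',(s['eef_pos'][:2]*1000-[592.7,-9.2])@np.array([[.9966,-.0819],[.0819,.9966]]))
c=vision.calibration("wrist"); im=vision.read_camera("wrist"); cv2.imwrite("pics/wrist6.png",im); pickle.dump(c,open("c6.pkl","wb"))
a,b=vision.read_camera("side"),vision.read_camera("scene"); cv2.imwrite("pics/side6.png",a); cv2.imwrite("pics/scene6.png",b)
v=np.hstack([im[130:330,150:420],cv2.resize(a[175:225,205:265],None,fx=4,fy=4),cv2.resize(b[195:245,200:265],None,fx=4,fy=4)]); cv2.imwrite("pics/all6.png",v); print(v.shape)
E
```

```text
t 19.625 pos [ 0.5479 -0.0123  0.0353] yaw -175.27 tilt [ 8.e-04  0.e+00 -1.e+00] F [ 0.8 -0.  -2.4] shift [ 0.168 -0.01  -0.   ] turn 0.0003
0.03888292961562314
tcp local [-44.87721783   0.58801868]
(200, 770, 3)
```

View pics/all6.png

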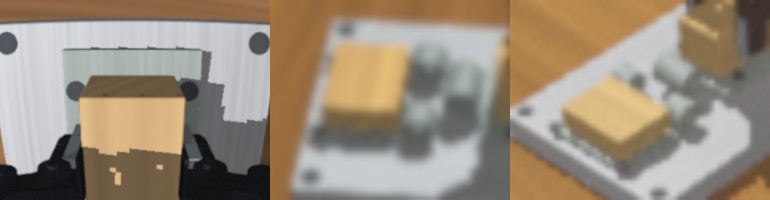

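In the side crop the leaf knuckle (463,88) is just in front of the gap between the fixed knuckles (428,60) and (415,128), roughly centred.

```bash
python3 - <<'E'
from h import *
import pickle
c=pickle.load(open("c6.pkl","rb")); im=cv2.imread("pics/wrist6.png"); H,S,V=hsv(im)
P=np.array([[.9966,.0819],[-.0819,.9966]]); loc=lambda q:(q*1000-[592.7,-9.2])@P.T
g=cv2.cvtColor(im,cv2.COLOR_BGR2GRAY).astype(int)
for b in blobs((V<130)&(S<60),80):
    if (inbox(b,145,172,155,190) or inbox(b,395,425,155,190)): print('screw',b.mean(0).round(1),len(b),loc(pts([(b.min(0)+b.max(0))/2],.02,c,True)).round(1))
q=[(u,np.argmax(-np.diff(S[140:165,u].astype(int)))+140.5) for u in range(180,385,8)]; l=loc(pts(q,.02,c,True)); print('plate rear',np.polyfit(l[:,1],l[:,0],1).round(3))
q=[(u,np.argmax(np.abs(np.diff(g[170:186,u])))+170.5) for u in range(222,345,8)]; l=loc(pts(q,.028,c,True)); print('leaf rear',np.median(np.array(q)[:,1]),np.polyfit(l[:,1],l[:,0],1).round(3),l[:,0].round(1))
for w,sg in (((205,222),-1),((342,358),1)):
    q=[(np.argmax(np.abs(np.diff(S[v,w[0]:w[1]].astype(int)*3+H[v,w[0]:w[1]]*0+g[v,w[0]:w[1]])))+w[0]+.5,v) for v in range(185,205,3)]; print('leaf side',[x[0] for x in q],loc(pts(q,.028,c,True))[:,1].round(1))
print([ (u,im[195,u].tolist()) for u in range(345,358)])
E
```

```text
screw [410.1 174.1] 59 [[-90.5  66.2]]
screw [157.6 173.8] 57 [[-90.5 -63.1]]
plate rear [  -0.    -102.256]
leaf rear 177.5 [ 3.0000e-03 -8.8975e+01] [-89.1 -89.1 -89.  -89.5 -89.  -89.  -88.  -89.  -89.  -89.  -89.5 -89.
 -89.  -88.1 -89.1 -89.2]
leaf side [np.float64(212.5), np.float64(211.5), np.float64(212.5), np.float64(213.5), np.float64(218.5), np.float64(212.5), np.float64(220.5)] [-32.3 -32.9 -32.4 -32.  -29.6 -32.7 -28.8]
leaf side [np.float64(351.5), np.float64(351.5), np.float64(351.5), np.float64(350.5), np.float64(351.5), np.float64(350.5), np.float64(350.5)] [33.4 33.5 33.5 33.1 33.7 33.3 33.4]
[(345, [176, 179, 170]), (346, [178, 180, 171]), (347, [178, 180, 173]), (348, [180, 183, 173]), (349, [183, 185, 175]), (350, [175, 177, 168]), (351, [140, 141, 135]), (352, [109, 107, 105]), (353, [100, 97, 96]), (354, [100, 98, 99]), (355, [102, 99, 98]), (356, [103, 100, 100]), (357, [101, 99, 98])]
```

Request:
arm_command(targets=[[0,0.017,0.025,0,0,0,0],[-0.064,0,0,0,0,0,0],[-0.064,0,0,0,0,0,0],[-0.064,0,0,0,0,0,0],[-0.064,0,0,0,0,0,0],[-0.064,0,0,0,0,0,0],[-0.063,0,0,0,0,0,0],[0,0,0,0,0,0,0],[0,0,0,0,0,0,0]])

```text
time_s: 20.9
eef_pos: [0.5702, -0.0088, 0.0329]
eef_rot: [0.131, -3.139, -0.0]
force: [0.3, -0.2, -2.7]
gripper_width: 0.0385
gripper_force: 93.7
```

```bash
cat > m.py <<'E'
from h import *
from plant import r,vision
s=r.read_state(); print('t',s['time_s'],s['eef_pos'].round(4),'F',s['force'].round(1),'M',s['moment'].round(2))
P=np.array([[.9966,.0819],[-.0819,.9966]]); loc=lambda q:(q*1000-[592.7,-9.2])@P.T
print('tcp local',loc(s['eef_pos'][None,:2]).round(1))
c=vision.calibration("wrist"); im=vision.read_camera("wrist"); H,S,V=hsv(im); g=cv2.cvtColor(im,cv2.COLOR_BGR2GRAY).astype(int)
u0,v0=281,0
q=[(u,np.argmax(-np.diff(S[100:175,u].astype(int)))+100.5) for u in range(190,375,8)]; l=loc(pts(q,.02,c,True)); px=np.median(l[:,0]); vp=int(np.median([a[1] for a in q])); print('plate rear row',vp,px.round(2))
sc=[]
for b in blobs((V<130)&(S<60),60):
    if len(b)<90 and inbox(b,120,190,vp+5,vp+45) or len(b)<90 and inbox(b,385,450,vp+5,vp+45): p=loc(pts([(b.min(0)+b.max(0))/2],.02,c,True))[0]; sc.append(p); print('screw',b.mean(0).round(),p.round(1))
q=[(u,np.argmax(np.abs(np.diff(g[vp+15:200,u])))+vp+15.5) for u in range(225,340,6)]; l=loc(pts(q,.026,c,True)); print('leaf rear row',np.median([a[1] for a in q]),'x',np.median(l[:,0]).round(2),'-> origin x',(np.median(l[:,0])-px-100+42).round(2),'slope',np.polyfit(l[:,1],l[:,0],1)[0].round(4))
ys=[]
vl=int(np.median([a[1] for a in q]))
for w in ((200,226),(338,362)):
    q=[(np.argmax(np.abs(np.diff(g[v,w[0]:w[1]])))+w[0]+.5,v) for v in range(vl+5,vl+16,2)]; y=np.median(loc(pts(q,.026,c,True))[:,1]); ys.append(y)
print('leaf y',np.round(ys,1),np.mean(ys).round(2))
cv2.imwrite("pics/w_last.png",im); cv2.imwrite("pics/s_last.png",vision.read_camera("side")); cv2.imwrite("pics/c_last.png",vision.read_camera("scene"))
E
python3 m.py; python3 - <<'E'
import cv2,numpy as np
a=cv2.imread("pics/s_last.png");b=cv2.imread("pics/c_last.png");w=cv2.imread("pics/w_last.png")
v=np.hstack([w[100:340,150:420],cv2.resize(a[180:220,215:260],None,fx=6,fy=6),cv2.resize(b[205:245,210:252],None,fx=6,fy=6)]); cv2.imwrite("pics/all7.png",v); print(v.shape)
E
```

```text
t 20.9 [ 0.5702 -0.0088  0.0329] F [ 0.3 -0.2 -2.7] M [ 0.03 -0.04 -0.01]
tcp local [[-22.4   2.2]]
plate rear row 104 -100.97
screw [411. 131.] [-90.5  66.3]
screw [151. 131.] [-90.3 -62.9]
leaf rear row 177.5 x -66.63 -> origin x -23.66 slope -0.0015
leaf y [-30.8  36.7] 2.96
(240, 792, 3)
```

View pics/all7.png

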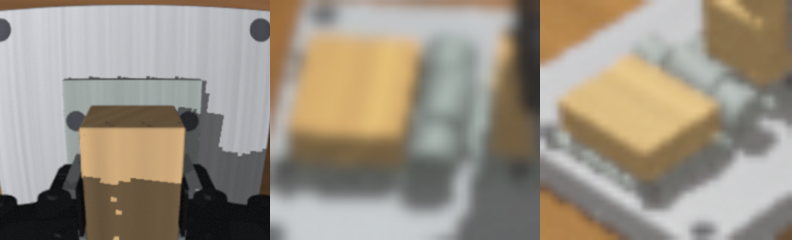

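The leaf's knuckle is inside the gap between the fixed knuckles in both views. Next I probe forward gently to get the exact x.

Request:
arm_command(targets=[[-0.017,0,0,0,0,0,0],[0,0,0,0,0,0,0],[0,0,0,0,0,0,0]])

```text
time_s: 21.42
eef_pos: [0.5713, -0.0087, 0.033]
eef_rot: [0.131, -3.139, 0.0]
force: [0.2, 0.6, -2.6]
gripper_width: 0.0388
gripper_force: 93.7
```

Request:
arm_command(targets=[[-0.013,0,0,0,0,0,0],[0,0,0,0,0,0,0]])

```text
time_s: 21.68
eef_pos: [0.5722, -0.0087, 0.033]
eef_rot: [-0.131, 3.139, -0.0]
force: [-0.2, 0.5, -2.2]
gripper_width: 0.0385
gripper_force: 93.7
```

Request:
arm_command(targets=[[-0.013,0,0,0,0,0,0],[0,0,0,0,0,0,0]])

```text
time_s: 21.92
eef_pos: [0.573, -0.0086, 0.033]
eef_rot: [-0.131, 3.139, -0.0]
force: [-0.5, -0.4, -1.9]
gripper_width: 0.0388
gripper_force: 93.7
```

Request:
arm_command(targets=[[-0.01,0,0,0,0,0,0],[0,0,0,0,0,0,0]])

```text
time_s: 22.18
eef_pos: [0.5735, -0.0086, 0.033]
eef_rot: [0.131, -3.139, 0.0]
force: [0.1, 0.2, -2.3]
gripper_width: 0.0388
gripper_force: 93.7
```

Request:
arm_command(targets=[[-0.01,0,0,0,0,0,0],[0,0,0,0,0,0,0]])

```text
time_s: 22.42
eef_pos: [0.5735, -0.0085, 0.0329]
eef_rot: [0.131, -3.138, -0.0]
force: [-1.9, -0.3, -0.7]
gripper_width: 0.0388
gripper_force: 93.8
```

Request:
arm_command(targets=[[-0.01,0,0,0,0,0,0],[0,0,0,0,0,0,0]])

```text
time_s: 22.68
eef_pos: [0.5736, -0.0086, 0.0328]
eef_rot: [0.13, -3.137, 0.0]
force: [-5.4, -0.3, 1.4]
gripper_width: 0.0385
gripper_force: 94.0
```

```bash
python3 m.py; python3 -c "
from plant import r;s=r.read_state();print(s['force'],s['moment'],s['eef_rot'])"
```

```text
t 22.675 [ 0.5736 -0.0086  0.0328] F [-5.4 -0.3  1.4] M [-0.07  1.01 -0.01]
tcp local [[-19.    2.2]]
plate rear row 114 -93.01
screw [411. 124.] [-90.3  66.2]
screw [151. 124.] [-90.2 -63.1]
leaf rear row 177.5 x -63.25 -> origin x -28.24 slope -0.003
leaf y [-30.7  35.9] 2.61
[-4.40063335 -0.13806689  1.09299802] [-0.11578863  0.91893682  0.01766212] [ 1.30440979e-01 -3.13669591e+00  6.71974687e-05]
```

Request:
arm_command(targets=[[0.037,-0.013,0,0,0,0,0],[0,0,0,0,0,0,0],[0,0,0.02,0,0,0,0],[0,0,0,0,0,0,0],[0,0,0,0,0,0,0]])

```text
time_s: 23.45
eef_pos: [0.5727, -0.0094, 0.0318]
eef_rot: [-0.131, 3.139, 0.0]
force: [-0.5, 0.5, -2.2]
gripper_width: 0.0388
gripper_force: 93.7
```

Request:
arm_command(targets=[[0,0,0.015,0,0,0,0],[0,0,0,0,0,0,0],[0,0,0,0,0,0,0]])

```text
time_s: 23.82
eef_pos: [0.5725, -0.0094, 0.0309]
eef_rot: [0.131, -3.139, 0.0]
force: [0.2, -0.1, -2.6]
gripper_width: 0.0386
gripper_force: 93.8
```

Request:
arm_command(targets=[[0,0,0.02,0,0,0,0],[0,0,0,0,0,0,0],[0,0,0,0,0,0,0]])

```text
time_s: 24.2
eef_pos: [0.5727, -0.0094, 0.0307]
eef_rot: [-0.131, 3.138, -0.0]
force: [-2.0, -0.0, 5.4]
gripper_width: 0.0387
gripper_force: 94.8
```

Request:
arm_command(targets=[[0,0,0.02,0,0,0,0],[0,0,0,0,0,0,0],[0,0,0,0,0,0,0]])

```text
time_s: 24.58
eef_pos: [0.5727, -0.0094, 0.0306]
eef_rot: [-0.131, 3.138, -0.0]
force: [-3.9, 0.5, 12.0]
gripper_width: 0.0386
gripper_force: 95.8
```

Request:
arm_command(targets=[[0.006,0,0.025,0,0,0,0],[0,0,0,0,0,0,0],[0.005,0,0.02,0,0,0,0],[0,0,0,0,0,0,0],[0,0,0,0,0,0,0],[0,0,0,0,0,0,0]])

```text
time_s: 25.32
eef_pos: [0.5728, -0.0094, 0.0306]
eef_rot: [-0.131, 3.135, -0.0]
force: [-8.6, 0.8, 26.4]
gripper_width: 0.0386
gripper_force: 97.6
```

```bash
python3 m.py; python3 - <<'E'
import cv2,numpy as np
a=cv2.imread("pics/s_last.png");b=cv2.imread("pics/c_last.png")
v=np.hstack([cv2.resize(a[150:320,180:350],(400,400)),cv2.resize(b[140:310,200:370],(400,400))]); cv2.imwrite("pics/all8.png",v)
E
```

```text
t 25.325 [ 0.5728 -0.0094  0.0306] F [-8.6  0.8 26.4] M [ 0.    2.37 -0.02]
tcp local [[-19.9   1.4]]
plate rear row 104 -98.3
screw [415. 126.] [-90.5  66.2]
screw [150. 125.] [-90.4 -63.1]
leaf rear row 177.5 x -64.45 -> origin x -24.15 slope -0.0017
leaf y [-31.   33.6] 1.29
```

View pics/all8.png

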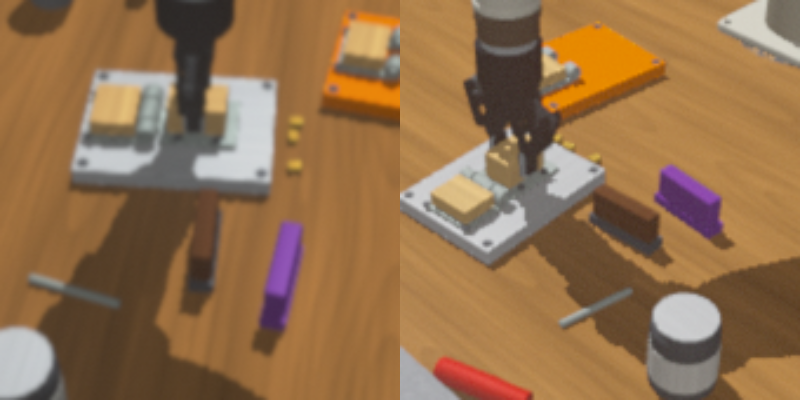

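The leaf is seated with its knuckle centred in the gap, pressed down with about 26 N. The chips and scraper are on the bench, and the pin and tin are undisturbed.

```bash
python3 -c "
from plant import r
print(r.job_done())"
```

```text
the job is handed in; nothing more can be done
None
```

The job is handed in at about 25 s: the three chips are on the bench, the scraper stands released beside the plate, and the leaf, still gripped, is pressed on the plate at about 26 N with its knuckle in the gap, within about 1 mm by my measurements.

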